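# Hang the two-hole instrument holder on its twin-pin bracket

### The arm

A 7-joint arm with a two-finger parallel gripper is mounted at the origin on the work surface. World frame = base frame: x ahead of the robot, y to its left, z up, the work surface at z = 0. Lengths are in mm, angles in rad, forces in N, time in s.
With the tool pointing down it reaches from about 425 to 1025 mm from the base axis. Payload 9.4 kg.
Tool frame: the origin (TCP) lies midway between the tips of the shut fingers; the grasp point (between the pads) lies 19 mm behind it; x points along the fingers, z is the direction in which the jaws open and shut, and the axes are right-handed (so a half turn about x gives the same grasp; the last joint's range is limited). The gripper opens to 85 mm and grips with 20 to 120 N. Pads are 22 mm wide; open, the fingers measure 114 mm over their backs; the gripper's body (76 mm by 85 mm) begins 54 mm behind the grasp point. The pads swing forward as they close: fully open they stand 13 mm farther back than shut.
Start: joints at [1.044, 0.599, -0.003, 1.599, 0.002, 0.943, -0.08], TCP at [315.21, -652.891, 231.275] pointing down, gripper open.
Joint ranges: [-2.57, 2.57], [-0.35, 1.97], [-1.29, 1.29], [0.11, 2.56], [-1.05, 4.19], [0.11, 1.86], [-2.63, 2.63]. Speed limits (rad/s): [2.22, 2.22, 3.01, 3.01, 3.14, 3.14, 3.14].

### API

Orientations are given as a 3x3 rotation matrix whose columns are the frame's x, y, z axes.
In Python, from station import manip, optics gives the robot as it stands.
- The arm moves only by the shell command python3 -m pendant 'ROWS' [FORCE]. ROWS is JSON, a list of rows, each a list of 3 entries, a list of its own where there are three numbers: the shift along the tool's x, y, z normalised to -1 to 1, where 1 is 4 cm, then the turn, a rotation vector about the tool's x, y, z normalised to -1 to 1, where 1 is 0.15 rad, then the opening, from -1 (shut) to 1 (fully open). In form: [[[dx, dy, dz], [wx, wy, wz], grip], ...]. A call has 1 to 12 rows; each row shifts and turns the commanded pose from where the row before left it, along the tool's axes as they then stand; what a row does not reach is not made up. A row lasts 1/10 s, in which the tool goes at most 50 mm and 8.59 degrees, less where a joint would pass 70% of its speed; a pose out of reach is approached as far as the arm can. A call with a number of a shift or a turn outside -1 to 1 is refused whole. A call with a gripper value outside its range is refused whole. The fingers move at their own pace and stop on an object; FORCE is the grip in N (left out, the last holds). Time passes only in rows, so rows that do not move let the fingers close. It gives the time, the measured TCP pose, the force and the opening at its end, in the units of the state.
- manip.observe(): the state, without advancing time (a new reading comes with each control period).
- optics.camera(name): name is "side" or "top"; returns (picture, depth): 384x512x3 uint8, blue, green, red; 384x512 float32, mm along the optical axis (not along the pixel's ray), 0 where there is no reading.
- optics.calibration(name): a dict with "vertical_fov" (degrees; the focal length in pixels is half the picture's height over the tangent of half this angle, whatever the lens; pixels are square), "cx", "cy" (the principal point, pixels), "distortion" ([k1, k2, p1, p2, k3] as OpenCV has them; the pictures are not rectified), "R" (3x3) and "t" (3): a world point X has camera coordinates R X + t. Camera axes: x right, y down, z forward; pixel columns grow to the right and rows downward; lengths in mm; the calibration is good to about 2 mm. A picture is of the moment at which its call begins. calibration takes no time and is no camera call.
- manip.close_job(): hands the job in, once; it reports no verdict.
The state is a dict: "t": time; "q": joint angles; "joint_vel": joint speeds; "joint_torque": joint torques, N m; "position": TCP position; "tcp_rot": TCP orientation; "contact_force": force on the tool from outside, world axes, zero at the start; "torque": the same for the moment, N m; "grip_width": finger opening in mm.
Only numpy, scipy, OpenCV 4.12 (cv2) and the standard library are available. Lean on these libraries where they do the work, as an engineer would, in place of code of your own. Each camera call takes 0.05 s, during which the arm holds its last target.

### The job

Put the instrument holder away: hang the one whose steel plate has a round hole in each of its two ears on the twin-pin bracket, so that both pins come up through the two holes and the plate rests flat on the bracket's arms; either way round will do. Leave the two similar holders, the one with a single ear and the one with plain ears without holes, standing where they are.

Things in the scene. Friction and masses are not known exactly. Their poses are not given: they have to be found in the camera images.
- holder: Holder to hang, 0.3 kg: cream 56x56 mm open pocket, 80 high; steel plate round its mouth, 60 (x) by 170 (y), 5 thick, underside 80 above base; in each ear a 30 mm round hole at x=0, y=+-60. Steel carrying bar 10 thick (x), 72 long (y), 14 high, centre 135 above base; pinch it across x. Starts upright on the worktop. Origin: centre of base; z up, y along bar and holes; same after a half turn.
- bracket: Fixed grey bracket on the worktop: base 150x220 mm, 10 thick; back panel 120 high at x=+76 to +88; two level arms 40 wide at y=+-60, x=-30 to +80, tops 120 above worktop, 80 gap between for the pocket; on each an upright 10 mm steel pin at x=0, y=+-60, rounded tip 152 above worktop. Origin: worktop, midway below pins; z up, y along pins. Hung holder's origin is 40 above it.
- one_ear: Lookalike to leave alone, loose: pocket and bar as on the holder, 142 mm high, but its 60 mm wide plate has only one ear with a hole (plate from y=-36 to +85 mm). Starts upright on the worktop. Origin: centre of the base; z up, y along the bar.
- blank_ears: Lookalike to leave alone, loose: pocket, bar and 60x170 mm plate as on the holder, 142 mm high, but no holes in its two ears. Starts upright on the worktop. Origin: centre of the base; z up, y along the bar.
Things that resemble listed ones, but are neither listed nor needed, are in the scene too. What is shaped like the holder but green is not meant.

How it is judged (in metres and radians):
At the end, for the whole second after the job is handed in: The two-hole holder hangs at rest with both pins through its two holes and its plate flat on the arms: origin within 15 mm of the bracket's origin in the bracket's x and y, 32 to 48 mm above it, line of holes within 0.25 rad of the line of pins (either way round), upright within 0.12 rad (x of holder in the frame of bracket between -0.015 and 0.015 m and y of holder in the frame of bracket between -0.015 and 0.015 m and z of holder in the frame of bracket between 0.032 and 0.048 m and angle between the y axis of holder and the y axis of bracket, either way round below 0.25 rad and angle between holder's own z axis and vertical below 0.12 rad and linear speed of holder below 0.03 m/s and angular speed of holder below 0.3 rad/s); the robot touches nothing.
It fails at once if one of the two lookalike holders is moved by more than 40 mm or tipped by more than 0.4 rad (distance of any of one_ear, blank_ears from where it was at the start of the episode above 0.04 m or angle between any of one_ear, blank_ears's own z axis and vertical above 0.4 rad).
It also fails if it takes over 38 s, if anything falls off the work surface, if the arm or the gripper's body presses on something with over 40 N, if the wrist force passes 120 N, or if a joint passes its speed limit or range.

## Working session

There is one attempt and no reset: what is moved stays moved. The work goes in short steps, Python scripts to look and compute and a shell command to move; the robot and the scene stay as the last step left them, time stands still between calls to the robot, and variables do not carry over. Pictures are saved under pics/ and viewed, and the job is handed in when it is done.

```bash
ls; mkdir -p pics
python3 - <<'E'
from station import manip, optics
import cv2, numpy as np
s=manip.observe(); print(s)
for n in ("side","top"):
    c=optics.calibration(n); print(n,c)
    p,d=optics.camera(n); cv2.imwrite(f"pics/{n}0.png",p); np.savez(f"pics/{n}0.npz",p=p,d=d)
E
```

```text
pics
{'t': 0.0, 'q': array([ 1.04433267,  0.6001403 , -0.00254703,  1.60013402,  0.00183231,
        0.94289283, -0.07980052]), 'joint_vel': array([-0.00220543, -0.00030985,  0.00028548,  0.00071746, -0.00076786,
       -0.00111147,  0.00035069]), 'joint_torque': array([ 2.67908457e-03, -7.76448798e+01,  1.56596940e+00, -2.58003652e+01,
        1.22636271e-02,  9.00510553e-03,  2.85627607e-06]), 'position': array([ 314.96968448, -652.48318369,  230.40446652]), 'tcp_rot': array([[-8.31150216e-04,  9.00514976e-01,  4.34824202e-01],
       [ 1.33526052e-03,  4.34824964e-01, -9.00514002e-01],
       [-9.99998763e-01, -1.67858814e-04, -1.56382696e-03]]), 'contact_force': array([ 0.21360344, -0.82430247,  0.15328662]), 'torque': array([ 0.03296801,  0.0259615 , -0.03317719]), 'grip_width': 85.42032295940997}
side {'vertical_fov': 55.62374421900331, 'cx': 253.9928831243324, 'cy': 196.42379213118505, 'distortion': array([0.03903769, 0.        , 0.        , 0.        , 0.        ]), 'R': array([[-0.99837203, -0.05682956,  0.0048663 ],
       [-0.04215357,  0.67768209, -0.7341458 ],
       [ 0.03842338, -0.73315577, -0.67897442]]), 't': array([535.71874891, 149.08940441, 967.48045937])}
top {'vertical_fov': 47.32146989144441, 'cx': 257.0131400997492, 'cy': 192.70774182347665, 'distortion': array([-0.12041681,  0.        ,  0.        ,  0.        ,  0.        ]), 'R': array([[ 0.00397129, -0.99994464, -0.00974412],
       [-0.99917853, -0.00357488, -0.0403669 ],
       [ 0.04032983,  0.00989642, -0.99913741]]), 't': array([-148.17321692,  524.69286455, 1297.83322323])}
```

View pics/side0.png

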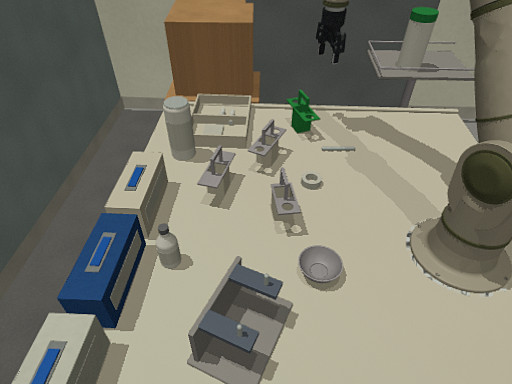

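View pics/top0.png

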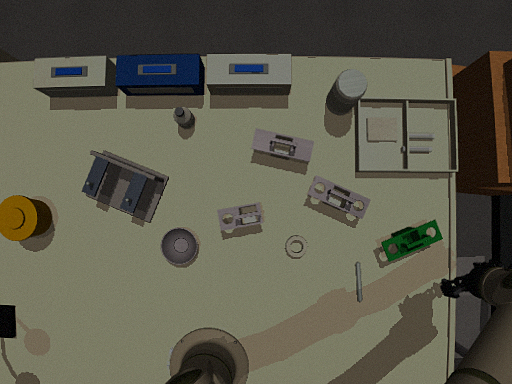

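Side view shows the arm at right, three steel/cream holders at (217,170), (267,145) and (286,200), a green one at (302,115), and the bracket at (240,320). In the top view the candidates are (282,147), with plain ears; (240,217), with one ear; (338,198), with two holes; and the green one at (410,240), which is excluded. I'll confirm in a crop.

Run:
```python
import cv2, numpy as np
p=cv2.imread("pics/top0.png"); s=cv2.imread("pics/side0.png")
a=cv2.resize(p[120:250,210:380],None,fx=4,fy=4,interpolation=cv2.INTER_CUBIC); cv2.imwrite("pics/crop1.png",a)
b=cv2.resize(p[140:230,75:175],None,fx=4,fy=4,interpolation=cv2.INTER_CUBIC)
c=cv2.resize(s[110:230,190:310],(360,360),interpolation=cv2.INTER_CUBIC)
cv2.imwrite("pics/crop2.png",np.hstack([b,c]))
```

```text
(no output)
```

View pics/crop1.png

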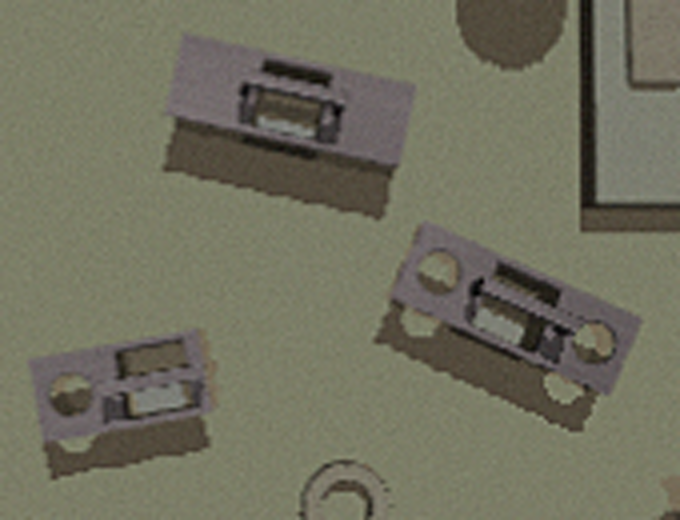

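View pics/crop2.png

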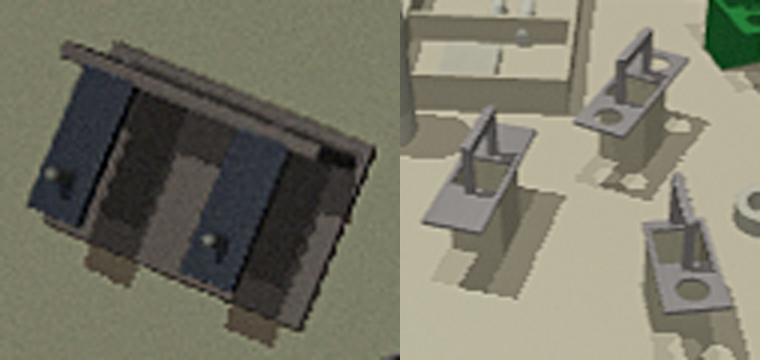

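The holder at top (338,198) has a round hole in each ear, at (319.5,187.5) and (358,205.5), and it is grey/steel, so it is the target. The one at (240,217) has one ear and the one at (282,147) is blank. The pin tips are at about (87.5,183.5) and (127,200) in top. Next I'll measure with both views.

```bash
cat > h.py <<'E'
import cv2, numpy as np
from station import optics
class Cam:
    def __init__(s,n):
        c=optics.calibration(n); f=192/np.tan(np.radians(c["vertical_fov"])/2)
        s.K=np.array([[f,0,c["cx"]],[0,f,c["cy"]],[0,0,1]]); s.D=np.array(c["distortion"]); s.R=np.array(c["R"]); s.t=np.array(c["t"])
        s.C=-s.R.T@s.t
    def nrm(s,px): return cv2.undistortPoints(np.array(px,float).reshape(-1,1,2),s.K,s.D).reshape(-1,2)
    def plane(s,px,z):
        n=s.nrm(px); d=np.c_[n,np.ones(len(n))]@s.R; return s.C+d*((z-s.C[2])/d[:,2])[:,None]
    def proj(s,X): return cv2.projectPoints(np.array(X,float).reshape(-1,3),cv2.Rodrigues(s.R)[0],s.t,s.K,s.D)[0].reshape(-1,2)
    def cloud(s,d):
        h,w=d.shape; u,v=np.meshgrid(np.arange(w),np.arange(h)); n=s.nrm(np.c_[u.ravel(),v.ravel()])
        P=np.c_[n,np.ones(len(n))]*d.reshape(-1,1); return ((P-s.t)@s.R).reshape(h,w,3)
def tri(a,pa,b,pb):
    A=np.c_[a.R,a.t];B=np.c_[b.R,b.t]
    X=cv2.triangulatePoints(A,B,a.nrm([pa]).T,b.nrm([pb]).T)[:,0]; return X[:3]/X[3]
E
python3 - <<'E'
from h import *
T=Cam("top");S=Cam("side")
for nm,pt,ps in [("hole1",(319.5,187.5),(275.7,130.7)),("hole1b",(319.5,187.5),(259.3,149)),("hole2",(358,205.5),(275.7,130.7)),("pinA",(87.5,183.5),(239,328)),("pinB",(127.3,200),(267,276)),("pinA'",(87.5,183.5),(267,276))]:
    print(nm,tri(T,pt,S,ps).round(1), T.plane([pt],83).round(1))
dt=np.load("pics/top0.npz")["d"];c=T.cloud(dt)
ds=np.load("pics/side0.npz")["d"];cs=S.cloud(ds)
def rect(m,P):
    r=cv2.minAreaRect(P[m][:,:2].astype(np.float32)); return r
for nm,C,box in [("top",c,(205-20,385-20,170,225)),("side",cs,None)]:
    z=C[...,2]
    m=(z>70)&(z<95)&np.isfinite(z)
    m[:]=m
    n,l,st,ce=cv2.connectedComponentsWithStats(m.astype(np.uint8))
    for i in range(1,n):
        if st[i,4]>120: print(nm,st[i],ce[i].round(1),C[l==i].mean(0).round(1),rect(l==i,C))
for nm,C in(("top",c),("side",cs)):
    for lo,hi in((125,150),(110,126)):
        z=C[...,2]; m=(z>lo)&(z<hi)
        n,l,st,ce=cv2.connectedComponentsWithStats(m.astype(np.uint8))
        for i in range(1,n):
            if 15<st[i,4]<3000: print(nm,lo,st[i],ce[i].round(1),C[l==i].mean(0).round(1),rect(l==i,C))
E
```

```text
hole1 [ 511.9 -312.   161.6] [[ 537.6 -323.2   83. ]]
hole1b [ 538.  -323.4   81.1] [[ 537.6 -323.2   83. ]]
hole2 [ 487.2 -432.7   82.2] [[ 487.1 -432.5   83. ]]
pinA [544.9 318.  142.6] [[547.1 342.2  83. ]]
pinB [499.  204.5 143.5] [[500.1 223.3  83. ]]
pinA' [519.  276.5 248.5] [[547.1 342.2  83. ]]
top [ 39  59  73  33 279] [84.2 84.9] [837.6 362.9  83. ] ((831.3900146484375, 381.214599609375), (81.91938781738281, 234.69137573242188), 21.8050537109375)
top [118  73  83  18 236] [161.4  87.4] [825.9 130.8  83.4] ((826.6995239257812, 134.71139526367188), (40.427513122558594, 242.2713623046875), 9.26687240600586)
top [208  86  83   4 237] [248.3  87.4] [ 824.3 -120.7   82.8] ((823.9261474609375, -121.9917221069336), (5.305574893951416, 237.02037048339844), 0.1538473516702652)
top [173 107  19  18 143] [183.4 117.1] [737.5  64.   85.9] ((741.5032348632812, 67.51653289794922), (44.130680084228516, 50.032997131347656), 33.036319732666016)
top [252 128  62  34 943] [282.5 144.4] [ 659.1 -218.4   85.5] ((659.5104370117188, -217.7258758544922), (167.49282836914062, 61.201332092285156), 7
[... 10752 characters left out ...]
7084961), 74.83232879638672)
side 110 [285 189   4   6  19] [286.5 191.2] [455.4 -84.8 117.7] ((455.2971496582031, -84.16834259033203), (8.723538398742676, 5.000869274139404), 18.495731353759766)
side 110 [441 205  71  45 476] [469.3 236.2] [ 36.1  45.5 118.5] ((27.77413558959961, 25.984344482421875), (84.78839111328125, 151.864013671875), 45.803497314453125)
side 110 [158 228  11   9  44] [163.8 232.8] [744.6  80.5 118.5] ((744.9039306640625, 79.90505981445312), (23.561607360839844, 11.656518936157227), 22.76724624633789)
side 110 [ 188  256   96   97 2816] [234.2 307.2] [560.3 261.  120.2] ((550.7752685546875, 252.59544372558594), (199.80345153808594, 120.0579833984375), 68.28043365478516)
```

Both views agree on the holder: the hole line's centre is about (512.4,-377.5), the plate is at about z 82 and the bar top at about 142, and the holes are 120 mm apart, as given. The line angle is about 65.5°. The pins' midpoint is about (522.5,261), with the pins 122 mm apart, the arms at z 120 and an angle of 68.3°. Next is to turn the tool +40° in world yaw and travel above the holder.

```bash
python3 -m pendant '[[[0,0,0],[-0.93,0,0],1],[[0,0,0],[-0.93,0,0],1],[[0,0,0],[-0.93,0,0],1],[[0,0,0],[-0.93,0,0],1],[[0,0,0],[-0.93,0,0],1]]' 40 && python3 -m pendant '[[[0,0.83,0.168],[0,0,0],1],[[0,0.83,0.168],[0,0,0],1],[[0,0.83,0.168],[0,0,0],1],[[0,0.83,0.168],[0,0,0],1],[[0,0.83,0.168],[0,0,0],1],[[0,0.83,0.168],[0,0,0],1],[[0,0.83,0.168],[0,0,0],1],[[0,0.83,0.168],[0,0,0],1],[[0,0.83,0.168],[0,0,0],1],[[0,0.83,0.168],[0,0,0],1],[[0,0,0],[0,0,0],1]]'
cat > st.py <<'E'
from station import manip; import numpy as np, sys
s=manip.observe(); R=s["tcp_rot"]; print("t",s["t"],"pos",s["position"].round(1),"w",round(s["grip_width"],1),"F",s["contact_force"].round(1))
print(R.round(3).tolist()); print("tool z yaw",np.degrees(np.arctan2(R[1,2],R[0,2])).round(2),"q",s["q"].round(2))
if len(sys.argv)>3:
    g=np.array([float(a) for a in sys.argv[1:4]]); print("tool shift units",(R.T@(g-s["position"])/40).round(3))
E
python3 st.py 512.4 -377.3 118
```

```text
t: 0.6
position: [315.0, -652.6, 230.8]
tcp_rot: [[-0.001, 0.406, 0.914], [0.001, 0.914, -0.406], [-1.0, 0.0, -0.001]]
contact_force: [-0.0, 0.1, 0.4]
grip_width: 85.4
t: 1.7
position: [516.4, -372.5, 231.1]
tcp_rot: [[0.001, 0.404, 0.915], [0.003, 0.915, -0.404], [-1.0, 0.003, 0.0]]
contact_force: [0.6, 0.1, -0.4]
grip_width: 85.7
t 1.7 pos [ 516.4 -372.5  231.1] w 85.7 F [ 0.6  0.1 -0.4]
[[0.001, 0.404, 0.915], [0.003, 0.915, -0.404], [-1.0, 0.003, 0.0]]
tool z yaw -23.85 q [ 0.68  0.5  -0.22  1.8   0.13  0.85 -0.01]
tool shift units [ 2.828 -0.16  -0.043]
```

```bash
python3 -m pendant '[[[0.4,-0.16,-0.04],[0,0,0],1],[[0.5,0,0],[0,0,0],1],[[0.5,0,0],[0,0,0],1],[[0.5,0,0],[0,0,0],1],[[0.5,0,0],[0,0,0],1],[[0.43,0,0],[0,0,0],1],[[0,0,0],[0,0,0],1],[[0,0,0],[0,0,0],1]]' 40; python3 st.py 512.4 -377.3 118
python3 - <<'E'
from h import *
for n in ("side","top"):
    p,d=optics.camera(n); cv2.imwrite(f"pics/{n}1.png",p)
a=cv2.imread("pics/side1.png")[60:210,190:340]; b=cv2.imread("pics/top1.png")[130:260,270:400]
cv2.imwrite("pics/c1.png",np.hstack([cv2.resize(a,(390,390)),cv2.resize(b,(390,390))]))
E
```

```text
t: 2.5
position: [508.5, -383.3, 118.0]
tcp_rot: [[-0.001, 0.411, 0.912], [0.0, 0.912, -0.411], [-1.0, -0.0, -0.001]]
contact_force: [-0.1, 0.4, -0.4]
grip_width: 85.4
t 2.5 pos [ 508.5 -383.3  118. ] w 85.4 F [-0.1  0.4 -0.4]
[[-0.001, 0.411, 0.912], [0.0, 0.912, -0.411], [-1.0, -0.0, -0.001]]
tool z yaw -24.28 q [ 0.68  0.63 -0.18  1.89  0.18  0.63 -0.04]
tool shift units [0.    0.176 0.028]
```

View pics/c1.png

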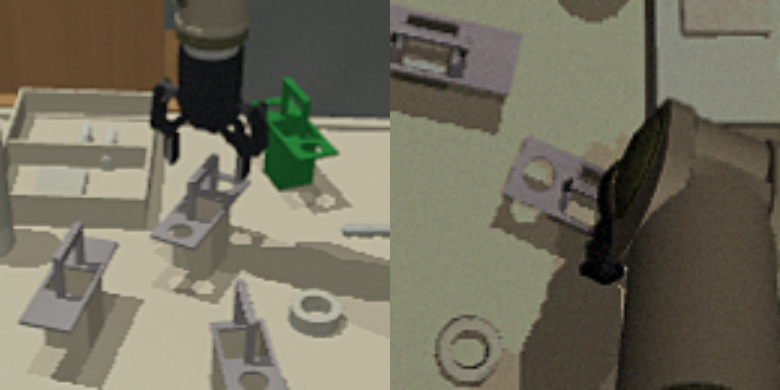

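The left crop shows the bar between the open fingers, at about (205,165), and the tool is about 7 mm off along the bar. I'll correct that and close.

```bash
python3 -m pendant '[[[0,0.18,0.02],[0,0,0],1],[[0,0,0],[0,0,0],1],[[0,0,0],[0,0,0],-1],[[0,0,0],[0,0,0],-1],[[0,0,0],[0,0,0],-1],[[0,0,0],[0,0,0],-1],[[0,0,0],[0,0,0],-1],[[0,0,0],[0,0,0],-1],[[0,0,0],[0,0,0],-1],[[0,0,0],[0,0,0],-1]]' 60; python3 st.py 512.4 -377.3 118
```

```text
t: 3.6
position: [512.3, -376.8, 118.1]
tcp_rot: [[-0.0, 0.411, 0.912], [0.0, 0.912, -0.411], [-1.0, -0.0, -0.0]]
contact_force: [-1.2, 0.3, 4.0]
grip_width: 8.8
t 3.6 pos [ 512.3 -376.8  118.1] w 8.8 F [-1.2  0.3  4. ]
[[-0.0, 0.411, 0.912], [0.0, 0.912, -0.411], [-1.0, -0.0, -0.0]]
tool z yaw -24.27 q [ 0.66  0.63 -0.18  1.9   0.18  0.63 -0.05]
tool shift units [ 0.003 -0.011  0.007]
```

Gripped: the opening is 8.8 on the 10 mm bar. Next I'll lift it slowly.

```bash
python3 -m pendant '[[[-0.15,0,0],[0,0,0],-1],[[-0.3,0,0],[0,0,0],-1],[[-0.4,0,0],[0,0,0],-1],[[-0.5,0,0],[0,0,0],-1],[[-0.5,0,0],[0,0,0],-1],[[-0.5,0,0],[0,0,0],-1],[[-0.5,0,0],[0,0,0],-1],[[-0.5,0,0],[0,0,0],-1],[[-0.5,0,0],[0,0,0],-1],[[-0.4,0,0],[0,0,0],-1],[[-0.2,0,0],[0,0,0],-1],[[0,0,0],[0,0,0],-1]]'; python3 st.py 522.5 261.3 296
python3 - <<'E'
from h import *
for n in ("side","top"):
    p,d=optics.camera(n); cv2.imwrite(f"pics/{n}2.png",p); np.savez(f"pics/{n}2.npz",d=d)
cv2.imwrite("pics/c2.png",cv2.resize(cv2.imread("pics/side2.png")[0:210,170:400],None,fx=2.5,fy=2.5))
E
```

```text
t: 4.8
position: [512.8, -376.9, 297.4]
tcp_rot: [[0.002, 0.411, 0.912], [-0.001, 0.912, -0.411], [-1.0, -0.0, 0.002]]
contact_force: [-0.4, -0.4, -4.5]
grip_width: 9.0
t 4.8 pos [ 512.8 -376.9  297.4] w 9.0 F [-0.4 -0.4 -4.5]
[[0.002, 0.411, 0.912], [-0.001, 0.912, -0.411], [-1.0, -0.0, 0.002]]
tool z yaw -24.27 q [ 0.7   0.44 -0.22  1.73  0.11  0.99  0.01]
tool shift units [ 0.018 14.646 -6.337]
```

View pics/c2.png

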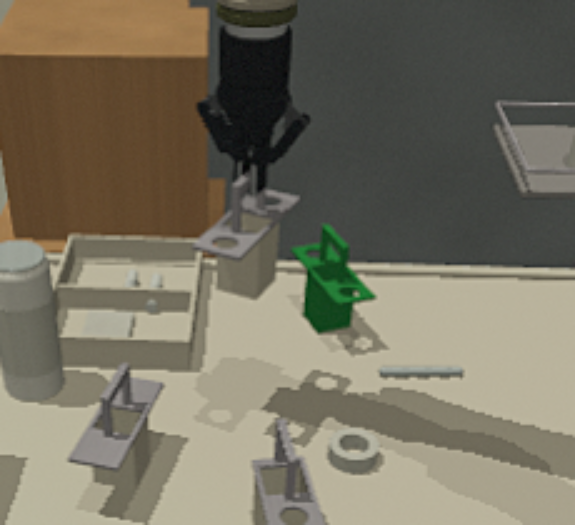

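The holder hangs level in the gripper and the lookalikes have not been disturbed. Next I'll travel to above the bracket.

```bash
python3 -m pendant '[[[0,0.2,-0.087],[0,0,0],-1],[[0,0.4,-0.173],[0,0,0],-1],[[0,0.672,-0.291],[0,0,0],-1],[[0,0.672,-0.291],[0,0,0],-1],[[0,0.672,-0.291],[0,0,0],-1],[[0,0.672,-0.291],[0,0,0],-1],[[0,0.672,-0.291],[0,0,0],-1],[[0,0.672,-0.291],[0,0,0],-1],[[0,0.672,-0.291],[0,0,0],-1],[[0,0.672,-0.291],[0,0,0],-1],[[0,0.672,-0.291],[0,0,0],-1],[[0,0.672,-0.291],[0,0,0],-1]]' && python3 -m pendant '[[[0,0.672,-0.291],[0,0,0],-1],[[0,0.672,-0.291],[0,0,0],-1],[[0,0.672,-0.291],[0,0,0],-1],[[0,0.672,-0.291],[0,0,0],-1],[[0,0.672,-0.291],[0,0,0],-1],[[0,0.672,-0.291],[0,0,0],-1],[[0,0.672,-0.291],[0,0,0],-1],[[0,0.672,-0.291],[0,0,0],-1],[[0,0.672,-0.291],[0,0,0],-1],[[0,0.672,-0.291],[0,0,0],-1],[[0,0.4,-0.173],[0,0,0],-1],[[0,0.2,-0.087],[0,0,0],-1]]' && python3 -m pendant '[[[0,0,0],[-0.29,0,0],-1],[[0,0,0],[0,0,0],-1],[[0,0,0],[0,0,0],-1]]'; python3 st.py 522.5 261.3 276
python3 - <<'E'
from h import *
for n in ("side","top"):
    p,d=optics.camera(n); cv2.imwrite(f"pics/{n}3.png",p); np.savez(f"pics/{n}3.npz",d=d)
a=cv2.imread("pics/side3.png")[170:384,150:350]; b=cv2.imread("pics/top3.png")[100:270,40:220]
cv2.imwrite("pics/c3.png",np.hstack([cv2.resize(a,(393,420)),cv2.resize(b,(400,420))]))
E
```

```text
t: 6.1
position: [516.2, -55.0, 295.8]
tcp_rot: [[-0.001, 0.41, 0.912], [0.0, 0.912, -0.41], [-1.0, 0.0, -0.001]]
contact_force: [0.1, 0.5, -4.1]
grip_width: 8.7
t: 7.3
position: [520.7, 263.6, 295.8]
tcp_rot: [[-0.001, 0.408, 0.913], [0.0, 0.913, -0.408], [-1.0, -0.0, -0.001]]
contact_force: [1.5, -0.1, -3.8]
grip_width: 8.5
t: 7.6
position: [521.9, 260.2, 295.9]
tcp_rot: [[-0.0, 0.373, 0.928], [-0.001, 0.928, -0.373], [-1.0, -0.001, -0.0]]
contact_force: [0.0, -0.1, -3.9]
grip_width: 8.5
t 7.6 pos [521.9 260.2 295.9] w 8.5 F [ 0.  -0.1 -3.9]
[[-0.0, 0.373, 0.928], [-0.001, 0.928, -0.373], [-1.0, -0.001, -0.0]]
tool z yaw -21.9 q [-0.27  0.39 -0.41  1.84  0.18  0.95 -1.14]
tool shift units [0.497 0.031 0.004]
```

View pics/c3.png

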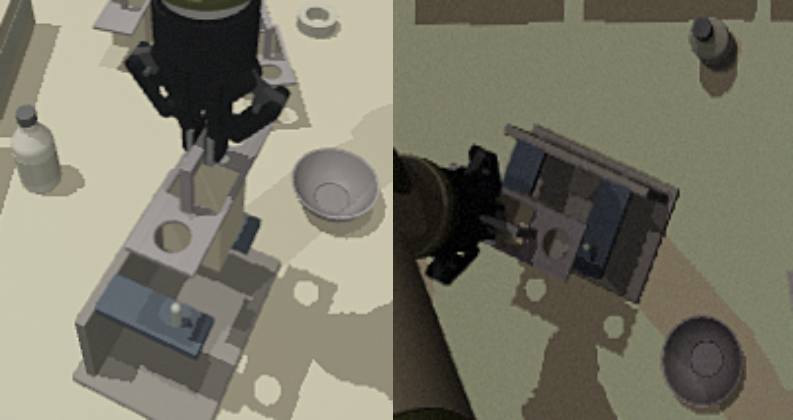

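The side crop shows the near hole at full-image (238,291), and the top shows the other hole at (112,198). The bracket's pin A is visible at side (239,327). I'll compare the hole positions with the pins.

Run:
```python
from h import *
T=Cam("top");S=Cam("side")
u=np.array([0.373,0.928]);c=np.array([521.9,260.2])
z=np.load("pics/side3.npz")["d"]; C=S.cloud(z)
print("plate z near hole", np.median(C[284:300,222:230,2]), C[280:302:4,226].round(1))
print("side hole A",S.plane([(238.0,290.8)],261).round(1),"expected",c+60*u)
print("top hole B",T.plane([(112,198.4)],261).round(1),"expected",c-60*u)
print("pinA side @150",S.plane([(239,326.5)],150).round(1),"pinA/B top@150",T.plane([(87.5,183.5),(127.3,200)],150).round(1),"pinB side",S.plane([(267,275.5)],150).round(1))
# blob refine of holes & tips
for nm,(x0,x1,y0,y1) in {"side":(215,265,270,350),"top":(95,135,180,215)}.items():
    p=cv2.imread(f"pics/{nm}3.png")[y0:y1,x0:x1]; cv2.imwrite(f"pics/z_{nm}.png",cv2.resize(p,None,fx=9 if nm=="top" else 7,fy=9 if nm=="top" else 7,interpolation=cv2.INTER_NEAREST))
a=cv2.imread("pics/z_side.png");b=cv2.imread("pics/z_top.png");h=max(a.shape[0],b.shape[0])
f=lambda i:cv2.copyMakeBorder(i,0,h-i.shape[0],0,0,cv2.BORDER_CONSTANT)
cv2.imwrite("pics/z3.png",np.hstack([f(a),f(b)]))
```

```text
plate z near hole 263.92796863351737 [[566.4 299.1 261.9]
 [565.2 308.2 264.2]
 [564.2 316.1 265.2]
 [563.5 322.9 264.6]
 [562.8 329.5 263.8]
 [561.9 336.7 264.1]]
side hole A [[545.2 317.4 261. ]] expected [544.28 315.88]
top hole B [[499.9 206.6 261. ]] expected [499.52 204.52]
pinA side @150 [[546. 319. 150.]] pinA/B top@150 [[543.1 315.  150. ]
 [498.6 202.5 150. ]] pinB side [[499.3 207.9 150. ]]
```

View pics/z3.png

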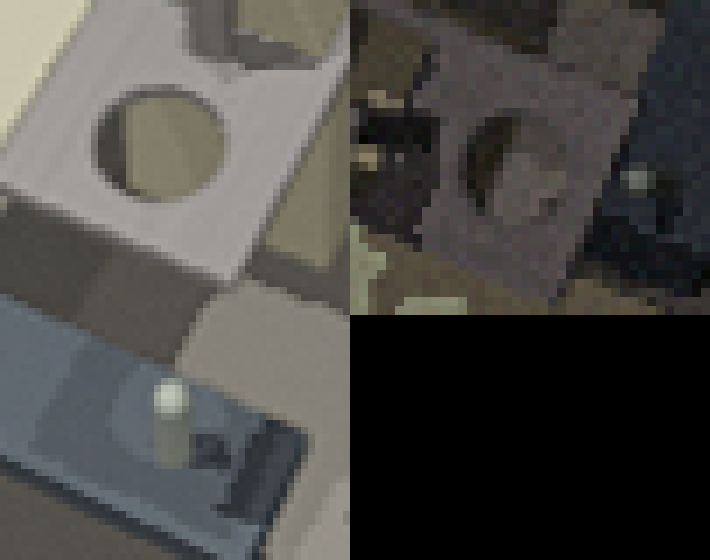

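The same-camera offsets from hole to pin are at most 3 mm in x and y, well inside the 10 mm clearance. I'll descend to just above the pin tips and check again.

```bash
python3 -m pendant '[[[0.2,0,0],[0,0,0],-1],[[0.4,0,0],[0,0,0],-1],[[0.4,0,0],[0,0,0],-1],[[0.4,0,0],[0,0,0],-1],[[0.4,0,0],[0,0,0],-1],[[0.3,0,0],[0,0,0],-1],[[0.2,0,0],[0,0,0],-1],[[0,0,0],[0,0,0],-1],[[0,0,0],[0,0,0],-1]]'; python3 st.py 522.5 261.3 158
python3 - <<'E'
from h import *
for n in ("side","top"):
    p,d=optics.camera(n); cv2.imwrite(f"pics/{n}4.png",p); np.savez(f"pics/{n}4.npz",d=d)
a=cv2.imread("pics/side4.png")[200:384,170:320]; b=cv2.imread("pics/top4.png")[140:230,70:170]
cv2.imwrite("pics/c4.png",np.hstack([cv2.resize(a,(360,442),interpolation=cv2.INTER_NEAREST),cv2.resize(b,(430,442),interpolation=cv2.INTER_NEAREST)]))
E
```

```text
t: 8.6
position: [522.2, 261.5, 204.3]
tcp_rot: [[0.0, 0.371, 0.929], [0.0, 0.929, -0.371], [-1.0, 0.0, 0.0]]
contact_force: [-0.6, 0.4, -4.1]
grip_width: 9.0
t 8.6 pos [522.2 261.5 204.3] w 9.0 F [-0.6  0.4 -4.1]
[[0.0, 0.371, 0.929], [0.0, 0.929, -0.371], [-1.0, 0.0, 0.0]]
tool z yaw -21.78 q [-0.3   0.49 -0.38  1.94  0.25  0.76 -1.2 ]
tool shift units [ 1.157e+00 -1.000e-03  9.000e-03]
```

View pics/c4.png

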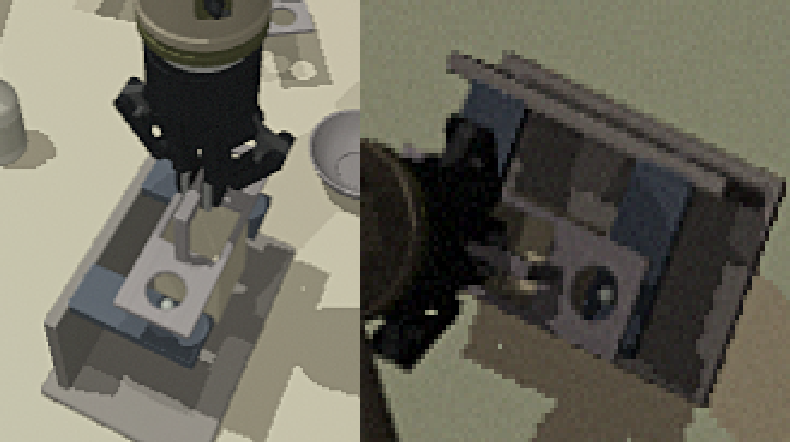

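Each view shows a pin tip inside its hole: side at about (168,302) in the crop and top at about (605,295). I'll lower until the plate seats.

```bash
python3 -m pendant '[[[0.2,0,0],[0,0,0],-1],[[0.2,0,0],[0,0,0],-1],[[0.2,0,0],[0,0,0],-1],[[0.2,0,0],[0,0,0],-1],[[0.15,0,0],[0,0,0],-1],[[0.1,0,0],[0,0,0],-1],[[0.05,0,0],[0,0,0],-1],[[0,0,0],[0,0,0],-1],[[0,0,0],[0,0,0],-1]]'; python3 st.py 522.5 261.3 158
```

```text
t: 9.6
position: [522.1, 261.4, 160.3]
tcp_rot: [[0.0, 0.371, 0.929], [0.0, 0.929, -0.371], [-1.0, 0.0, 0.0]]
contact_force: [0.4, 0.2, -4.1]
grip_width: 8.8
t 9.6 pos [522.1 261.4 160.3] w 8.8 F [ 0.4  0.2 -4.1]
[[0.0, 0.371, 0.929], [0.0, 0.929, -0.371], [-1.0, 0.0, 0.0]]
tool z yaw -21.77 q [-0.32  0.54 -0.35  1.98  0.29  0.67 -1.23]
tool shift units [0.056 0.001 0.011]
```

```bash
python3 -m pendant '[[[0.04,0,0],[0,0,0],-1],[[0.02,0,0],[0,0,0],-1],[[0,0,0],[0,0,0],-1],[[0,0,0],[0,0,0],-1]]'; python3 st.py
python3 - <<'E'
from h import *
for n in ("side","top"):
    p,d=optics.camera(n); cv2.imwrite(f"pics/{n}5.png",p)
a=cv2.imread("pics/side5.png")[200:384,170:320]; b=cv2.imread("pics/top5.png")[140:230,70:170]
cv2.imwrite("pics/c5.png",np.hstack([cv2.resize(a,(360,442),interpolation=cv2.INTER_NEAREST),cv2.resize(b,(430,442),interpolation=cv2.INTER_NEAREST)]))
E
```

```text
t: 10.0
position: [522.0, 261.4, 158.0]
tcp_rot: [[0.0, 0.371, 0.929], [0.0, 0.929, -0.371], [-1.0, 0.0, 0.0]]
contact_force: [-0.8, -1.4, 2.2]
grip_width: 8.8
t 10.0 pos [522.  261.4 158. ] w 8.8 F [-0.8 -1.4  2.2]
[[0.0, 0.371, 0.929], [0.0, 0.929, -0.371], [-1.0, 0.0, 0.0]]
tool z yaw -21.77 q [-0.32  0.54 -0.35  1.98  0.29  0.66 -1.23]
```

View pics/c5.png

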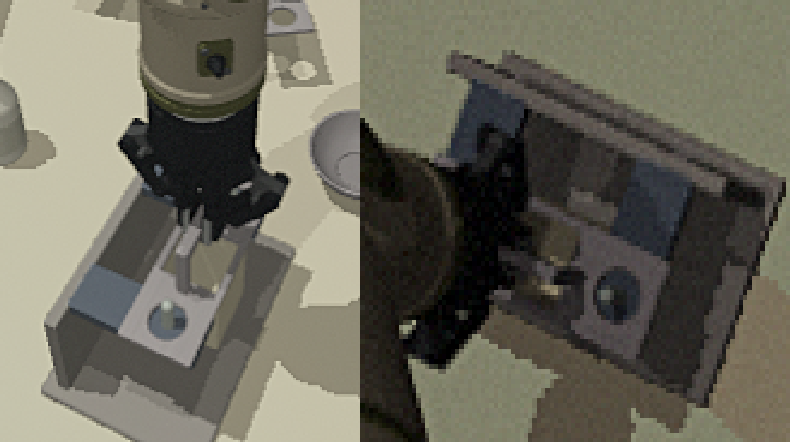

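It has seated: the vertical force went from -4.1 to +2.2 N, and the pins stand up through both holes. I'll open and retreat upwards.

```bash
python3 -m pendant '[[[0,0,0],[0,0,0],0],[[0,0,0],[0,0,0],0],[[0,0,0],[0,0,0],1],[[0,0,0],[0,0,0],1],[[0,0,0],[0,0,0],1],[[0,0,0],[0,0,0],1]]' && python3 -m pendant '[[[-0.3,0,0],[0,0,0],1],[[-0.5,0,0],[0,0,0],1],[[-0.8,0,0],[0,0,0],1],[[-0.8,0,0],[0,0,0],1],[[-0.8,0,0],[0,0,0],1],[[-0.8,0,0],[0,0,0],1],[[0,-1,0],[0,0,0],1],[[0,-1,0],[0,0,0],1],[[0,-1,0],[0,0,0],1],[[0,-1,0],[0,0,0],1],[[0,-1,0],[0,0,0],1],[[0,0,0],[0,0,0],1]]' ; python3 -m pendant '[[[0,-1,0],[0,0,0],1],[[0,-1,0],[0,0,0],1],[[0,0,0],[0,0,0],1],[[0,0,0],[0,0,0],1]]'; python3 st.py
python3 - <<'E'
from h import *
T=Cam("top");S=Cam("side")
for n,K in (("side",S),("top",T)):
    p,d=optics.camera(n); cv2.imwrite(f"pics/{n}6.png",p)
    C=K.cloud(d)[140:384 if n=="side" else 230]; z=C[...,2]
    for lo,hi in((172,195),(119.0+3,130)):
        m=(z>lo)&(z<hi)&(np.hypot(C[...,0]-522,C[...,1]-261)<110)
        if m.sum()>10: print(n,lo,m.sum(),np.median(C[m],0).round(1),cv2.minAreaRect(C[m][:,:2].astype(np.float32)))
a=cv2.imread("pics/side6.png")[200:384,170:320]; b=cv2.imread("pics/top6.png")[140:230,70:170]
cv2.imwrite("pics/c6.png",np.hstack([cv2.resize(a,(360,442),interpolation=cv2.INTER_NEAREST),cv2.resize(b,(430,442),interpolation=cv2.INTER_NEAREST)]))
E
```

```text
t: 10.7
position: [522.0, 261.3, 157.6]
tcp_rot: [[-0.0, 0.371, 0.929], [0.0, 0.929, -0.371], [-1.0, 0.0, -0.0]]
contact_force: [-0.0, -1.2, -0.5]
grip_width: 85.3
t: 11.9
position: [445.6, 70.9, 318.4]
tcp_rot: [[-0.001, 0.376, 0.927], [-0.003, 0.927, -0.376], [-1.0, -0.003, 0.0]]
contact_force: [-0.3, -0.9, 0.5]
grip_width: 85.6
t: 12.3
position: [418.3, 1.1, 318.5]
tcp_rot: [[0.001, 0.372, 0.928], [0.0, 0.928, -0.372], [-1.0, 0.001, 0.001]]
contact_force: [0.3, 0.4, 0.6]
grip_width: 85.3
t 12.3 pos [418.3   1.1 318.5] w 85.3 F [0.3 0.4 0.6]
[[0.001, 0.372, 0.928], [0.0, 0.928, -0.372], [-1.0, 0.001, 0.001]]
tool z yaw -21.86 q [ 0.17  0.13 -0.35  2.13  0.06  0.89 -0.59]
side 172 268 [524.5 264.5 182.7] ((523.6712646484375, 262.16729736328125), (74.3663330078125, 11.679439544677734), 67.71285247802734)
side 122.0 1833 [533.2 286.8 125.7] ((549.6156616210938, 252.2283172607422), (172.7113037109375, 118.08895874023438), 68.19346618652344)
top 172 113 [521.6 258.6 182. ] ((522.850830078125, 260.33160400390625), (71.21002960205078, 10.833610534667969), 68.66385650634766)
top 122.0 899 [526.8 241.4 124.9] ((548.96435546875, 249.6103515625), (172.80516052246094, 117.375244140625), 67.90567016601562)
```

View pics/c6.png

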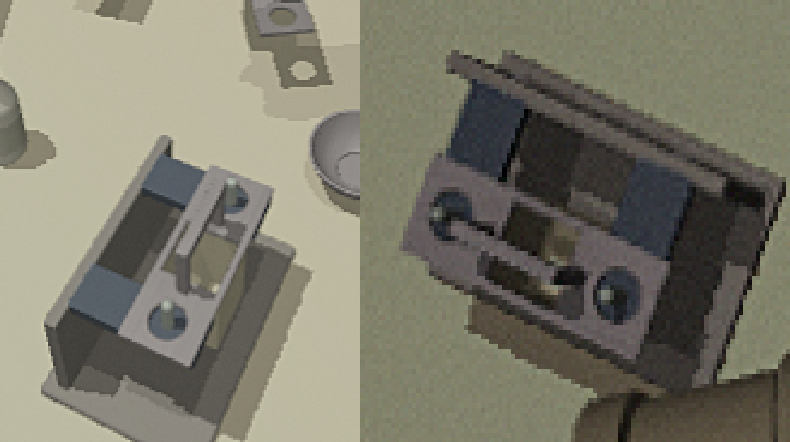

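View pics/top6.png

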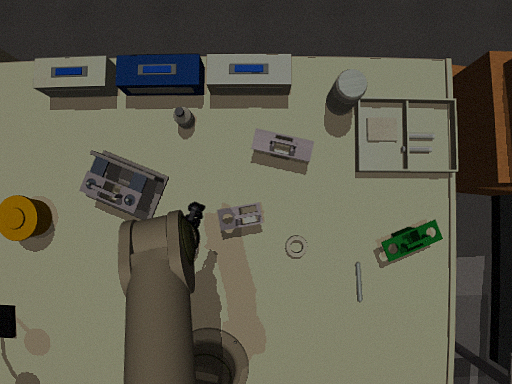

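Both pins are through the holes, and the bar top is at 182 (142 + 40), with its centre at about (523,261) and an angle of about 68°. The lookalikes haven't moved and the gripper is clear, so I'm handing in.

Run:
```python
from station import manip
print(manip.close_job())
```

```text
the job is handed in; nothing more can be done
None
```

The two-hole holder now hangs on the twin-pin bracket, and I handed the job in at about 12.4 s of the 38 s allowed. I gripped it by its bar, carried it over the worktop, lowered it onto the pins, let go and moved the arm away.

**Holder:** After release, both views show the pins standing up through both holes.
- **Height:** the bar top is at about 182 mm, which puts the holder's origin at the required 40 mm.
- **Position:** the bar centre is at about (523, 261) mm; I measured the midpoint between the pins as (522.5, 261).
- **Angle:** the line of holes is at about 68°, matching the line of pins.

**Lookalikes:** Both still stand where they were in the last top picture, judged by eye. The arm was 318 mm up and touching nothing.

**Disagreements:** The two cameras differed by 2–5 mm on the pin positions, mostly in y, well inside the 10 mm hole clearance. My hand-picked pin-tip pixels also gave a height of about 143 mm instead of 152 mm. I aligned by comparing holes and pins within each view instead, and no check failed.

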